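Set the bead depth on the tinsmith's beading machine

TASK

On the beading machine, wind the bar handle clockwise (seen from above) until the sprung pawl has dropped in behind the tooth that carries the raised setting dog, and leave the wheel resting on that tooth, not on the one before or after. It takes more than one twist of the hand: partway, let the pawl hold the wheel, take your hand right off, and take a fresh grip. Leave the other things on the bench where they are.

Things in the scene. Friction and masses are not known exactly. Their poses are not given: they have to be found in the camera images.
- machine: bench beading machine (jenny), dark cast iron, 140 x 300 mm foot bolted down, 300 mm high. Origin on the bench right under the axis of the depth wheel; z up; the two shafts run along its y, the steel beading rolls overhang at -y, gears and crank stand at +y. The bridge under the wheel is 70 mm wide (x), its top 222 mm high. Fixed.
- bar_grip (a point): centre of the steel bar handle, on the wheel's upright axis, 282 mm above the bench: the place to grip. Its x axis runs along the bar, z up; it turns with the wheel. The bar is 84 mm long (x), 18 wide (y), 28 high (underside 266, top 294 mm above the bench) on a hub 28 mm across; both ends are alike. 24 mm are free between bar and wheel.
- wheel_top (a point): centre of the upper face of the brass ratchet wheel under the bar, on the axis, 242 mm above the bench; turns with the bar, same axes. The wheel is 12 mm thick, 100 mm across the tooth tips, 82 at the roots, with 12 teeth, one every 30 degrees (0.5236 rad).
- knob (a joint): turn of bar and wheel, rad, growing clockwise from above. The pawl holds it at multiples of 0.5236; 0, 0.5236 or 1.047 at the start. The tooth with the dog is caught at 4.712 (9 x 0.5236). A spring (0.03 N m at 0, 0.09 at 4.712) turns it back: let go, it runs back in under 1 s to the last tooth clicked and no farther. A tooth clicks within 0.1 past its holding place. End stop 5.9.
- dog_end (a point): outer end, upper edge, of the setting dog: a dark iron block 26 mm long (radial), 12 wide, 10 high (242 to 252 mm above the bench), screwed on the wheel square to the bar, this point 44 mm from the axis. It stands on the chosen tooth, whose steep side lies 8 degrees counter-clockwise of its middle. When that tooth is caught this point is 9 mm from pawl_nose, seen from above.
- pawl (a joint): swing of the pawl, rad: 0 when it has dropped fully in behind a tooth, growing to about 0.15 as a tooth passes under its nose.
- pawl_nose (a point): top of the nose of the sprung steel pawl, an arm about 55 mm long on the bridge at the +y side of the wheel (machine frame), nose on the rim, 45 mm from the axis when dropped in; it lies level with the wheel, 230 to 242 mm above the bench, its pivot pin reaching up to 254 mm.
- hammer: bystander: bouge hammer, wooden handle and iron head, 260 mm long along its x (head at +x), origin under its middle.
- scriber: bystander: brass scriber, 140 mm long along its x, 8 mm thick, origin under its middle.
- kettle: bystander: dented copper kettle, 152 mm across, 175 mm high over its iron bail, spout to its -x; origin under the centre.
- block: bystander: round steel block, 84 mm across, 45 mm high, origin under its centre.
- mallet: bystander: wooden mallet, 220 mm long along its x, head (60 mm thick, 110 mm long across) at +x; origin under its middle.
- cup: bystander: open copper cup, 84 mm across, 60 mm high, with a brass ear handle out to 68 mm at its +x; origin under its centre.
- spare_roll: bystander: spare steel beading roll standing on end, 56 mm across, 42 mm high; origin under its centre.
- collar: bystander: flared copper jug collar (open ring), 104 mm across below, 120 mm at the rim, 30 mm high; origin under its centre.

How it is judged:
On the way:
1. Partway round, the wheel rests on the pawl, beyond its starting tooth and short of the chosen one, with the fingers off the machine (value of joint knob between 1.45 and 4.35 rad and value of joint pawl below 0.06 rad and contact force between the fingers and machine below 0.1 N), for 0.2 s.
At the end, for the whole second after the job is handed in: The wheel rests on the tooth with the setting dog (wheel angle 4.712 rad, within 0.08), the pawl fully dropped in behind it (within 0.06 rad of home), at rest and let go (value of joint knob between 4.63 and 4.8 rad and value of joint pawl below 0.06 rad and velocity of joint knob between -0.05 and 0.05 rad/s); the robot touches nothing.
It fails at once if one of the other things on the bench is pushed more than 30 mm from its place (distance of any of hammer, scriber, kettle, block, mallet, cup, spare_roll, collar from where it was at the start of the episode above 0.03 m).
It also fails if it takes over 72 s, if anything falls off the work surface, if the arm or the gripper's body presses on something with over 40 N, if the wrist force passes 120 N, or if a joint passes its speed limit or range.

ROBOT

A 6-joint arm with a two-finger parallel gripper is mounted at the origin on the work surface. World frame = base frame: x ahead of the robot, y to its left, z up, the work surface at z = 0. Lengths are in m, angles in rad, forces in N, time in s.
With the tool pointing down it reaches from about 0.275 to 0.825 m from the base axis. Payload 5.2 kg.
Tool frame: the origin (TCP) lies midway between the tips of the shut fingers; the grasp point (between the pads) lies 19 mm behind it; z points along the fingers, y is the line along which they close (so a half turn about z gives the same grasp; the last joint's range is limited). The gripper opens to 93 mm and grips with 3 to 60 N. Pads are 15 mm wide; open, the fingers measure 128 mm over their backs; the gripper's body (75 mm by 188 mm) begins 65 mm behind the grasp point.
Start: joints at [0.978, 0.259, 1.535, -0, 1.348, -0.203], TCP at [0.209, 0.509, 0.219] pointing down, gripper open.
Joint ranges: [-3.14, 3.14], [-0.91, 2.08], [0.19, 2.58], [-1.22, 4.36], [0.22, 2.71], [-3.12, 3.12]. Speed limits (rad/s): [2.57, 2.57, 3.14, 3.14, 3.14, 3.14].

INTERFACE

Orientations are given as a unit quaternion [w, x, y, z].
In Python, from station import * gives the robot as it stands.
- The arm moves only by the tool arm_command, never from a script. Its argument "motion" is a list of rows, each an object with "offset": the shift along the world's x, y, z in m, a list of three; "yaw": the turn about the world's z in rad. A call has 1 to 20 rows; each row shifts and turns the commanded pose from where the row before left it; what a row does not reach is not made up. A row lasts 1/12 s, in which the tool goes at most 41.7 mm and 7.16 degrees, less where a joint would pass 70% of its speed; a pose out of reach is approached as far as the arm can. A call is refused whole if a number of a shift passes 0.0417 or a number of a turn 0.125, either way. A call with a gripper value outside its range is refused whole. "fingers" is the finger opening in m, from 0 to 0.093, set as the call begins (left out, the last holds). The fingers move at their own pace and stop on an object; "squeeze" is the grip in N (left out, the last holds). Time passes only in rows, so rows that do not move let the fingers close. It gives the time, the measured TCP pose, the force, the opening and the grip force at its end, in the units of the state.
- state(): the state, without advancing time (a new reading comes with each control period).
- snapshot(name): name is "scene" or "top"; returns (picture, depth): 420x560x3 uint8, blue, green, red; 420x560 float32, m along the optical axis (not along the pixel's ray), 0 where there is no reading.
- calibration(name): a dict with "camera_matrix" (3x3 intrinsics, pixels), "eye" and "rotation" of the camera in the world. Camera axes: x right, y down, z forward; pixel columns grow to the right and rows downward; lengths in m; the calibration is good to about 2 mm. A picture is of the moment at which its call begins. calibration takes no time and is no camera call.
- sign_off(): hands the job in; it is judged then, once.
The state is a dict: "time": time; "joint_positions": joint angles; "joint_vel": joint speeds; "effort": joint torques, N m; "tool_pos": TCP position; "tcp_rot": TCP orientation; "contact_force": force on the tool from outside, world axes, zero at the start; "torque": the same for the moment, N m; "opening": finger opening in m; "grasp_force": force on a finger pad.
Only numpy, scipy, OpenCV 4.12 (cv2) and the standard library are available. Lean on these libraries where they do the work, as an engineer would, in place of code of your own. Each camera call takes 0.05 s, during which the arm holds its last target. There are 200 camera calls.

## Working session

There is one attempt and no reset: what is moved stays moved. The work goes in short steps, Python scripts to look and compute and a tool call to move; the robot and the scene stay as the last step left them, time stands still between calls to the robot, and variables do not carry over. Pictures are saved under pics/ and viewed, at most 10 in all, crops included, and the job is handed in when it is done.

Besides the shell and the picture viewer there is one more tool, called after "Call:" as name(argument=value, ...) on one line, values as JSON. arm_command: Moves the arm, as the interface text tells. Its arguments: {"type":"object","properties":{"motion":{"type":"array"},"fingers":{"type":"number"},"squeeze":{"type":"number"}},"required":["motion"]}

```bash
mkdir -p pics; python3 - <<'E'
from station import *
import cv2,numpy as np
for n in("scene","top"):
    p,d=snapshot(n);cv2.imwrite(f"pics/{n}0.png",p);np.save(f"pics/{n}0.npy",d)
    c=calibration(n);print(n,c)
s=state();print(s)
E
```

```text
scene {'camera_matrix': array([[422.08878674,   0.        , 268.95597912],
       [  0.        , 422.08878674, 217.64538981],
       [  0.        ,   0.        ,   1.        ]]), 'eye': array([1.007401  , 0.76010342, 0.81403663]), 'rotation': array([-0.10203307,  0.23084795,  0.86547399, -0.43272769])}
top {'camera_matrix': array([[456.19678521,   0.        , 280.55485109],
       [  0.        , 456.19678521, 212.1010455 ],
       [  0.        ,   0.        ,   1.        ]]), 'eye': array([ 0.36421836, -0.00270441,  1.32994059]), 'rotation': array([ 0.06785058, -0.69965698,  0.70786684, -0.06928878])}
{'time': 0.1, 'joint_positions': array([ 9.78212590e-01,  2.59272062e-01,  1.53594238e+00,  1.26437601e-05,
        1.34794522e+00, -2.02802745e-01]), 'joint_vel': array([ 0.0017708 , -0.00220229, -0.0023139 , -0.00086869,  0.00068586,
        0.00086551]), 'effort': array([ 2.60018489e-03, -4.38217378e+01, -2.84642351e+01,  7.21986196e-02,
        3.62023269e-02,  2.87444330e-06]), 'tool_pos': array([0.20870696, 0.50836873, 0.21791231]), 'tcp_rot': array([-3.09127370e-04,  1.93660421e-01,  9.81068309e-01, -7.19966274e-04]), 'contact_force': array([-0.02938641, -0.09120087,  0.69405502]), 'torque': array([-0.00657032,  0.01338727,  0.01426317]), 'grasp_force': 0.0, 'opening': 0.09314830365712455}
```

View pics/scene0.png

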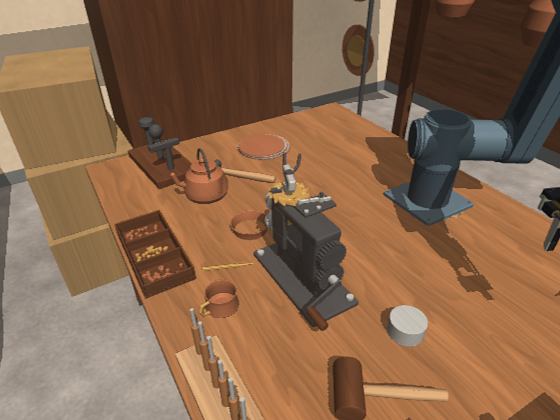

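View pics/top0.png

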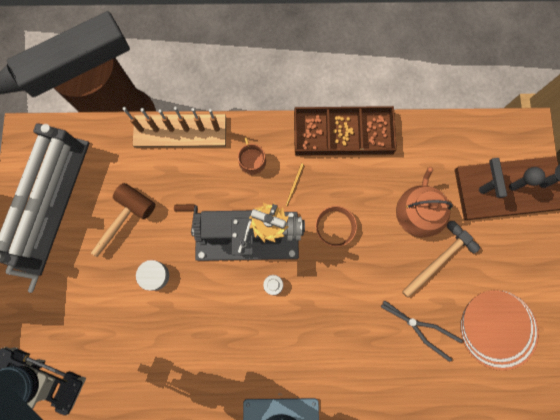

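The scene view shows the machine with its brass wheel at about (288,190). In the top view the wheel is at (268,225), with the bar at (265,215), gears and crank to the left (+y world) and the rolls to the right. I'll enlarge both and measure.

```bash
cat > h.py <<'E'
import numpy as np,cv2
from station import *
from scipy.spatial.transform import Rotation as R
def cam(n):
    c=calibration(n);q=np.array(c["rotation"]);return c["camera_matrix"],c["eye"],R.from_quat(q[[1,2,3,0]]).as_matrix()
def cloud(n,d):
    K,e,M=cam(n);v,u=np.mgrid[:420,:560]
    r=np.stack([(u-K[0,2])/K[0,0],(v-K[1,2])/K[1,1],np.ones(u.shape)],-1)
    return e+(r*d[...,None])@M.T
def onz(n,u,v,z):
    K,e,M=cam(n);r=M@np.array([(u-K[0,2])/K[0,0],(v-K[1,2])/K[1,1],1]);return e+r*(z-e[2])/r[2]
def pix(n,p):
    K,e,M=cam(n);c=K@(M.T@(np.array(p)-e));return c[:2]/c[2]
E
python3 - <<'E'
from h import *
out=[]
for n,(u0,v0,w,h) in {"top":(185,190,130,85),"scene":(250,150,100,75)}.items():
    d=np.load(f"pics/{n}0.npy");p=cv2.imread(f"pics/{n}0.png");W=cloud(n,d)
    c=cv2.resize(p[v0:v0+h,u0:u0+w],(780,int(780*h/w)),interpolation=cv2.INTER_CUBIC)
    cv2.imwrite(f"pics/{n}0c.png",c)
    hsv=cv2.cvtColor(p,cv2.COLOR_BGR2HSV)
    br=cv2.inRange(hsv,(15,110,110),(32,255,255))>0
    roi=np.zeros(br.shape,bool);roi[v0:v0+h,u0:u0+w]=1
    m=br&roi&(W[...,2]>.21)&(W[...,2]<.26)
    print(n,"brass",m.sum(),np.median(W[m],0),W[m].min(0),W[m].max(0))
    m=roi&(W[...,2]>.268)&(W[...,2]<.31)
    P=W[m];print(" bar",m.sum(),P.min(0),P.max(0),np.percentile(P[:,2],[10,50,90]))
    m&=(np.abs(W[...,2]-.29)<.012);(cx,cy),sz,a=cv2.minAreaRect((W[m][:,:2]*1000).astype(np.float32));print(cx,cy,sz,a)
    m=roi&(W[...,2]>.244)&(W[...,2]<.262);P=W[m];print(" 244-262",m.sum())
    print(np.round(P[::3],3).tolist()[:50], np.argwhere(m)[::3,::-1].tolist()[:50])
E
```

```text
top brass 667 [0.54110317 0.02697091 0.24070163] [ 0.50760113 -0.02175604  0.21934388] [0.60212432 0.07100207 0.24996317]
 bar 312 [ 0.53274259 -0.01613309  0.26814866] [0.57478312 0.06296808 0.30110855] [0.28436691 0.29197365 0.29656664]
554.6908569335938 23.219141006469727 (83.01392364501953, 18.84190559387207) 69.24397277832031
 244-262 131
[[0.598, 0.034, 0.244], [0.595, 0.014, 0.248], [0.594, 0.007, 0.249], [0.593, 0.012, 0.247], [0.591, 0.005, 0.253], [0.591, 0.01, 0.244], [0.589, 0.044, 0.244], [0.586, 0.014, 0.253], [0.586, 0.007, 0.255], [0.584, 0.017, 0.254], [0.584, 0.01, 0.251], [0.583, 0.019, 0.244], [0.583, 0.012, 0.247], [0.583, -0.0, 0.244], [0.579, 0.017, 0.253], [0.58, 0.01, 0.25], [0.576, 0.017, 0.255], [0.577, 0.01, 0.251], [0.575, 0.017, 0.251], [0.575, 0.01, 0.25], [0.572, 0.014, 0.251], [0.57, 0.012, 0.25], [0.554, 0.056, 0.244], [0.546, 0.034, 0.248], [0.542, 0.029, 0.256], [0.542, 0.022, 0.257], [0.544, 0.015, 0.246], [0.536, 0.017, 0.246], [0.531, 0.008, 0.246], [0.529, 0.013, 0.245], [0.527, 0.044, 0.244], [0.523, 0.082, 0.245], [0.52, 0.082, 0.247], [0.519
[... 2155 characters left out ...]
 0.25], [0.502, 0.087, 0.246], [0.601, 0.031, 0.245], [0.529, 0.082, 0.249], [0.511, 0.084, 0.244]] [[275, 184], [302, 185], [285, 186], [273, 187], [277, 187], [280, 187], [285, 187], [270, 188], [273, 188], [276, 188], [279, 188], [284, 188], [270, 189], [273, 189], [276, 189], [279, 189], [283, 189], [286, 189], [296, 189], [273, 190], [276, 190], [279, 190], [283, 190], [287, 190], [272, 191], [275, 191], [278, 191], [281, 191], [285, 191], [288, 191], [291, 191], [271, 192], [274, 192], [279, 192], [287, 192], [290, 192], [320, 192], [270, 193], [292, 193], [320, 193], [323, 193], [318, 194], [321, 194], [276, 195], [315, 195], [319, 195], [322, 195], [274, 196], [311, 196], [318, 196]]
```

View pics/top0c.png

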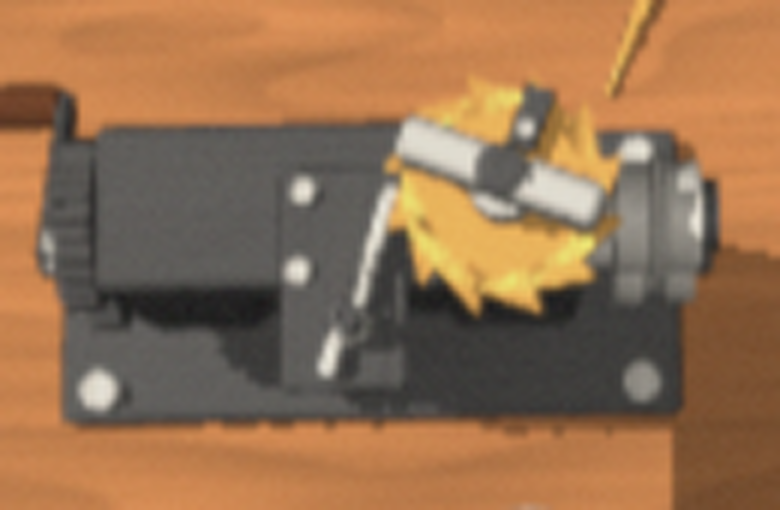

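View pics/scene0c.png

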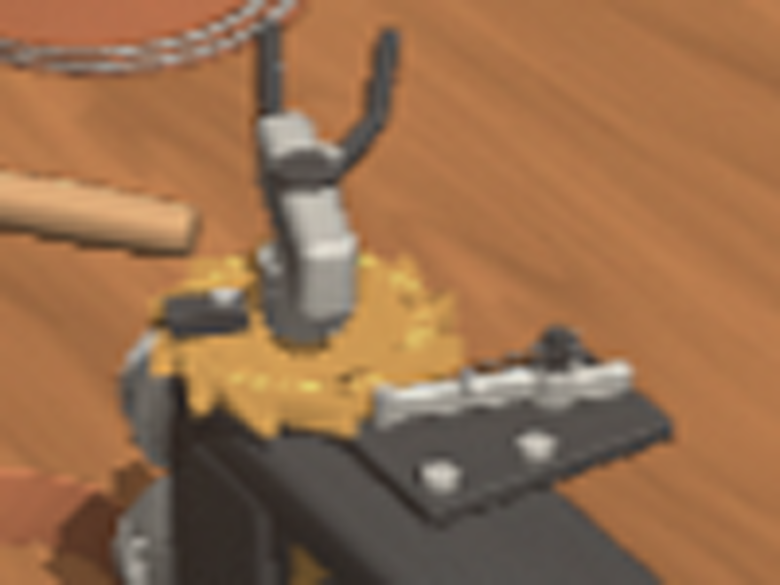

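The top crop shows the bar from (405,140) to (600,205) with the dark hub cap at (500,170). The dog is at (535,110), and the pawl runs from about (390,190) down to (325,370). The scene crop shows the dog at (205,312) on the far-left side of the wheel and the pawl nose at (385,405). Next I'll check the angles.

```bash
python3 - <<'E'
from h import *
def top(u,v,z): return onz("top",185+(u+.5)/6-.5,190+(v+.5)/6-.5,z)
def sc(u,v,z): return onz("scene",250+u/7.8-.45,150+v/7.8-.45,z)
print("cap",top(500,168,.300),sc(305,162,.300))
a,b=top(405,138,.294),top(601,206,.294);print("bar",(a+b)/2,np.linalg.norm(a-b),np.degrees(np.arctan2(*(a-b)[1::-1])))
d1,d2=top(541,92,.252),sc(165,312,.252);n1,n2=top(392,188,.242),sc(380,395,.242)
c=np.array([.5565,.0245,0])
for k,p in dict(d1=d1,d2=d2,n1=n1,n2=n2).items():
    q=p-c;print(k,p,np.hypot(*q[:2]),np.degrees(np.arctan2(q[1],q[0])))
# two-view triangulation of cap
def ray(n,u,v):
    K,e,M=cam(n);r=M@np.array([(u-K[0,2])/K[0,0],(v-K[1,2])/K[1,1],1]);return e,r/np.linalg.norm(r)
(e1,r1),(e2,r2)=ray("top",185+500/6-.4,190+168/6-.4),ray("scene",250+305/7.8-.45,150+162/7.8-.45)
t=np.linalg.lstsq(np.c_[r1,-r2],e2-e1,rcond=None)[0];print("tri",e1+r1*t[0],e2+r2*t[1])
E
```

```text
cap [0.55433441 0.02314815 0.3       ] [0.5575222  0.02626637 0.3       ]
bar [0.55389702 0.02224524 0.294     ] 0.08007502394775773 69.94162508332896
d1 [0.59411428 0.00764838 0.252     ] 0.04121663566118284 -24.132910567143956
d2 [0.59921258 0.01200377 0.252     ] 0.04450303880743275 -16.30765333651134
n1 [0.55733975 0.06823359 0.242     ] 0.04374165253220894 88.89996523351194
n2 [0.55856649 0.0721964  0.242     ] 0.047741143285539404 87.51915920240889
tri [0.55476886 0.0231745  0.29743274] [0.55536163 0.02274206 0.2975313 ]
```

Call:
arm_command(motion=[{"offset":[0,0,0.04],"yaw":0},{"offset":[0,0,0.04],"yaw":0.06},{"offset":[0,0,0.04],"yaw":0.08},{"offset":[0.017,-0.024,0.04],"yaw":0.08},{"offset":[0.017,-0.024,0],"yaw":0.08},{"offset":[0.017,-0.024,0],"yaw":0.08},{"offset":[0.017,-0.024,0],"yaw":0.08},{"offset":[0.017,-0.024,0],"yaw":0.08},{"offset":[0.017,-0.024,0],"yaw":0.08},{"offset":[0.017,-0.024,0],"yaw":0.08},{"offset":[0.017,-0.024,0],"yaw":0.08},{"offset":[0.017,-0.024,0],"yaw":0.08},{"offset":[0.017,-0.024,0],"yaw":0.08},{"offset":[0.017,-0.024,0],"yaw":0.08},{"offset":[0.017,-0.024,0],"yaw":0.08},{"offset":[0.017,-0.024,0],"yaw":0.08},{"offset":[0.017,-0.024,0],"yaw":0.08},{"offset":[0.017,-0.024,0],"yaw":0.08},{"offset":[0.017,-0.024,0],"yaw":0.08},{"offset":[0,0,0],"yaw":0}], fingers=0.06)

```text
time: 1.77
tool_pos: [0.4806, 0.1247, 0.371]
tcp_rot: [-0.001, -0.493, 0.87, -0.001]
contact_force: [-0.0, 0.1, 0.4]
opening: 0.0599
grasp_force: 0.0
```

Call:
arm_command(motion=[{"offset":[0.015,-0.02,0],"yaw":0.04},{"offset":[0.015,-0.02,0],"yaw":0.04},{"offset":[0.015,-0.02,0],"yaw":0.04},{"offset":[0.015,-0.02,0],"yaw":0.04},{"offset":[0.0154,-0.0202,0],"yaw":0.03},{"offset":[0,0,-0.015],"yaw":0},{"offset":[0,0,0],"yaw":0},{"offset":[0,0,0],"yaw":0}])

```text
time: 2.43
tool_pos: [0.5529, 0.0288, 0.3561]
tcp_rot: [-0.001, -0.573, 0.82, 0.001]
contact_force: [-0.8, 0.9, 0.4]
opening: 0.0598
grasp_force: 0.0
```

```bash
python3 - <<'E'
from h import *
s=state();print(s["tool_pos"],s["tcp_rot"],s["joint_positions"])
p,_=snapshot("scene");cv2.imwrite("pics/s1.png",cv2.resize(p[100:250,200:400],(800,600)))
E
```

```text
[0.55286707 0.02882355 0.35614707] [-0.00104488 -0.5725728   0.81985225  0.00125655] [-1.49671085e-01  2.14877601e-01  1.26389582e+00  3.85873423e-04
  1.66606503e+00 -2.93971430e+00]
```

View pics/s1.png

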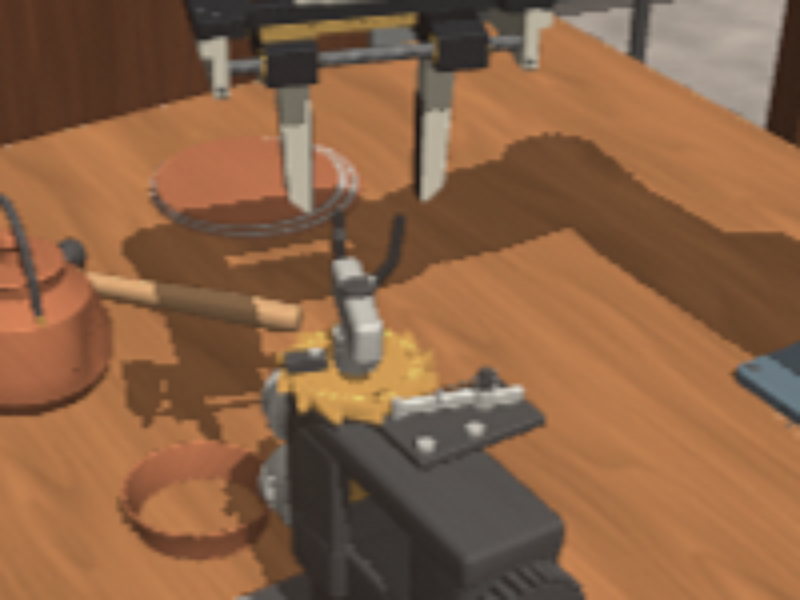

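The picture shows the fingers straddling the bar line in the air, tips at (305,205) and (430,195). The bar is below at (360,310). I'll correct the small offset and descend.

Call:
arm_command(motion=[{"offset":[0.003,-0.0043,0],"yaw":0},{"offset":[0,0,-0.015],"yaw":0},{"offset":[0,0,-0.015],"yaw":0},{"offset":[0,0,-0.015],"yaw":0},{"offset":[0,0,-0.015],"yaw":0},{"offset":[0,0,-0.015],"yaw":0},{"offset":[0,0,-0.015],"yaw":0},{"offset":[0,0,0],"yaw":0},{"offset":[0,0,0],"yaw":0}])

```text
time: 3.23
tool_pos: [0.5564, 0.0246, 0.2676]
tcp_rot: [-0.0, -0.573, 0.819, 0.0]
contact_force: [0.9, 0.1, 1.1]
opening: 0.0598
grasp_force: 0.0
```

Close on the bar.

Call:
arm_command(motion=[{"offset":[0,0,-0.003],"yaw":0},{"offset":[0,0,0],"yaw":0},{"offset":[0,0,0],"yaw":0},{"offset":[0,0,0],"yaw":0},{"offset":[0,0,0],"yaw":0},{"offset":[0,0,0],"yaw":0},{"offset":[0,0,0],"yaw":0},{"offset":[0,0,0],"yaw":0}], fingers=0.0, squeeze=20)

```text
time: 3.9
tool_pos: [0.5548, 0.0248, 0.2645]
tcp_rot: [-0.001, -0.573, 0.819, 0.001]
contact_force: [-6.1, 1.3, 4.3]
opening: 0.0256
grasp_force: 20.0
```

Call:
arm_command(motion=[{"offset":[-0.0017,0.0003,0],"yaw":0},{"offset":[0,0,0],"yaw":-0.03},{"offset":[0,0,0],"yaw":-0.06},{"offset":[0,0,0],"yaw":-0.06},{"offset":[0,0,0],"yaw":0},{"offset":[0,0,0],"yaw":0}])

```text
time: 4.4
tool_pos: [0.5548, 0.0248, 0.2645]
tcp_rot: [0.0, -0.511, 0.86, 0.0]
contact_force: [-2.1, 1.4, 2.7]
opening: 0.0262
grasp_force: 20.0
```

```bash
python3 - <<'E'
from h import *
s=state();print(s["tool_pos"],s["tcp_rot"],s["torque"],s["opening"])
p,_=snapshot("scene");cv2.imwrite("pics/s2.png",cv2.resize(p[140:215,250:350],(800,600),interpolation=cv2.INTER_CUBIC))
E
```

```text
[0.55483816 0.02478847 0.26454467] [ 2.20573627e-04 -5.10747708e-01  8.59730586e-01  2.23371174e-04] [ 0.56251074  0.52670653 -0.07588228] 0.026186551203122875
```

View pics/s2.png

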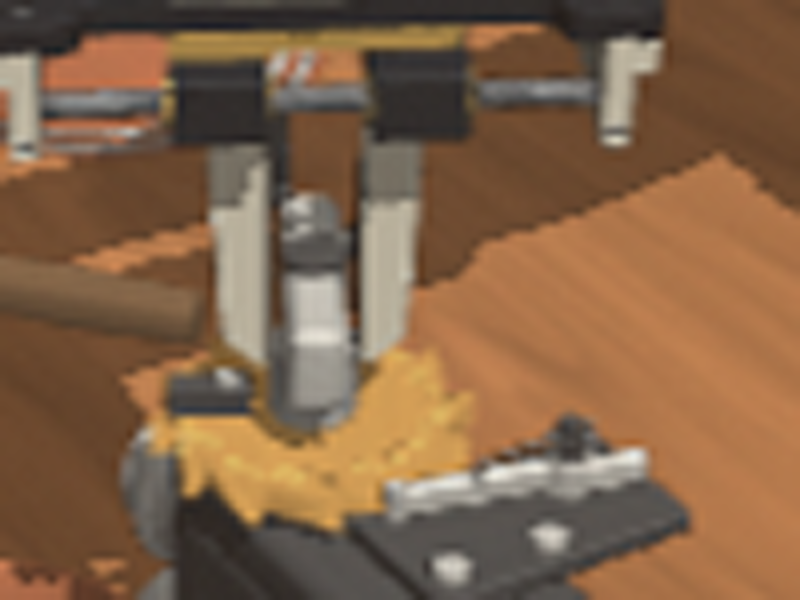

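The fingers are on the hub, not the bar: there are gaps beside the bar at (280,330) and (355,330), and the tips reach below the bar's underside. I'll open, undo the 0.15 rad, raise 6 mm and close again.

Call:
arm_command(motion=[{"offset":[0,0,0],"yaw":0},{"offset":[0,0,0],"yaw":0},{"offset":[0,0,0.006],"yaw":0.075},{"offset":[0,0,0],"yaw":0.075},{"offset":[0,0,0],"yaw":0}], fingers=0.05)

```text
time: 4.87
tool_pos: [0.5555, 0.024, 0.2703]
tcp_rot: [0.0, -0.574, 0.819, -0.001]
contact_force: [-0.5, -0.4, -0.9]
opening: 0.0492
grasp_force: 0.0
```

Call:
arm_command(motion=[{"offset":[0,0,0],"yaw":0},{"offset":[0,0,0],"yaw":0},{"offset":[0,0,0],"yaw":0},{"offset":[0,0,0],"yaw":0},{"offset":[0,0,0],"yaw":0},{"offset":[0,0,0],"yaw":0},{"offset":[0,0,0],"yaw":0}], fingers=0.0, squeeze=20)

```text
time: 5.45
tool_pos: [0.5546, 0.0246, 0.2701]
tcp_rot: [-0.0, -0.573, 0.82, 0.0]
contact_force: [-2.5, 1.4, -0.6]
opening: 0.0181
grasp_force: 19.3
```

Opening is 18.1 mm, so the bar itself is held. Winding.

Call:
arm_command(motion=[{"offset":[-0.0006,0.0004,0],"yaw":-0.04},{"offset":[0,0,0],"yaw":-0.08},{"offset":[0,0,0],"yaw":-0.1},{"offset":[0,0,0],"yaw":-0.1},{"offset":[0,0,0],"yaw":-0.1},{"offset":[0,0,0],"yaw":-0.1},{"offset":[0,0,0],"yaw":-0.1},{"offset":[0,0,0],"yaw":-0.1},{"offset":[0,0,0],"yaw":-0.1},{"offset":[0,0,0],"yaw":-0.1},{"offset":[0,0,0],"yaw":-0.1},{"offset":[0,0,0],"yaw":-0.1},{"offset":[0,0,0],"yaw":0}], squeeze=30)

```text
time: 6.53
tool_pos: [0.5554, 0.0242, 0.2702]
tcp_rot: [0.001, -0.048, 0.999, -0.001]
contact_force: [4.4, -2.0, -2.0]
opening: 0.0178
grasp_force: 29.9
```

Call:
arm_command(motion=[{"offset":[0,0,0],"yaw":-0.1},{"offset":[0,0,0],"yaw":-0.1},{"offset":[0,0,0],"yaw":-0.1},{"offset":[0,0,0],"yaw":-0.1},{"offset":[0,0,0],"yaw":-0.1},{"offset":[0,0,0],"yaw":-0.1},{"offset":[0,0,0],"yaw":-0.1},{"offset":[0,0,0],"yaw":-0.1},{"offset":[0,0,0],"yaw":-0.1},{"offset":[0,0,0],"yaw":-0.1},{"offset":[0,0,0],"yaw":-0.1},{"offset":[0,0,0],"yaw":-0.1},{"offset":[0,0,0],"yaw":-0.1},{"offset":[0,0,0],"yaw":-0.1},{"offset":[0,0,0],"yaw":-0.1},{"offset":[0,0,0],"yaw":-0.1},{"offset":[0,0,0],"yaw":-0.04},{"offset":[0,0,0],"yaw":0},{"offset":[0,0,0],"yaw":0}])

```text
time: 8.12
tool_pos: [0.5544, 0.0231, 0.2701]
tcp_rot: [0.001, 0.695, 0.719, -0.001]
contact_force: [0.3, -6.1, -1.6]
opening: 0.0179
grasp_force: 29.9
```

Call:
arm_command(motion=[{"offset":[0,0,0],"yaw":0},{"offset":[0,0,0],"yaw":0},{"offset":[0,0,0],"yaw":0},{"offset":[0,0,0.02],"yaw":0},{"offset":[0,0,0.03],"yaw":0},{"offset":[0,0,0.03],"yaw":0},{"offset":[0,0,0.02],"yaw":0},{"offset":[-0.04,0,0],"yaw":0},{"offset":[-0.04,0,0],"yaw":0},{"offset":[-0.04,0,0],"yaw":0},{"offset":[-0.04,0,0],"yaw":0},{"offset":[0,0,0],"yaw":0},{"offset":[0,0,0],"yaw":0},{"offset":[0,0,0],"yaw":0}], fingers=0.05)

```text
time: 9.28
tool_pos: [0.3949, 0.0249, 0.3708]
tcp_rot: [0.001, 0.696, 0.718, 0.001]
contact_force: [1.0, -0.4, 0.4]
opening: 0.0499
grasp_force: 0.0
```

```bash
python3 - <<'E'
from h import *
s=state();print(s["tool_pos"],s["tcp_rot"])
o=[]
for n,(u0,v0) in {"top":(230,190),"scene":(250,150)}.items():
    p,d=snapshot(n);W=cloud(n,d);o.append(cv2.resize(p[v0:v0+75,u0:u0+75],(400,400),interpolation=cv2.INTER_CUBIC))
    roi=np.zeros(d.shape,bool);roi[v0:v0+85,u0:u0+75]=1
    m=roi&(np.abs(W[...,2]-.29)<.012)&(np.hypot(W[...,0]-.556,W[...,1]-.0245)<.06)
    P=W[m][:,:2];ev,V=np.linalg.eigh(np.cov(P.T));print(n,m.sum(),P.mean(0),np.degrees(np.arctan2(V[1,1],V[0,1])),cv2.minAreaRect((P*1000).astype(np.float32)))
cv2.imwrite("pics/m3.png",np.hstack(o))
E
```

```text
[0.39487812 0.02488789 0.37082858] [8.41773725e-04 6.95853060e-01 7.18183386e-01 6.58734085e-04]
top 298 [0.55346462 0.02295661] 108.66322564058163 ((554.4552001953125, 23.25104522705078), (18.487201690673828, 82.80136108398438), 18.95909309387207)
scene 298 [0.56032939 0.03103187] 110.42555727174803 ((558.3701782226562, 25.726842880249023), (19.810077667236328, 83.17185974121094), 17.96205711364746)
```

View pics/m3.png

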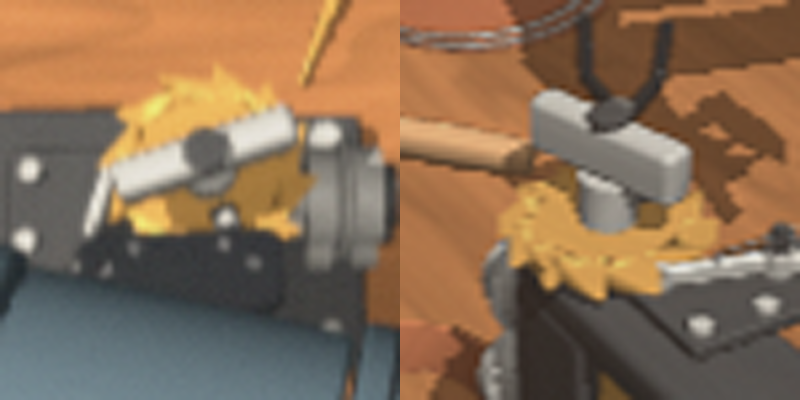

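The left half (top view) shows the bar from (120,180) to (290,125), with the screw on the dog just visible at (225,215). The right half shows the pawl nose at (665,270). The bar reads about 109°, which isn't on a 30° step from 69.5°, so it may still be running back. I'll wait and measure again.

Call:
arm_command(motion=[{"offset":[-0.03,0,0],"yaw":0},{"offset":[-0.03,0,0],"yaw":0},{"offset":[0,0,0],"yaw":0},{"offset":[0,0,0],"yaw":0},{"offset":[0,0,0],"yaw":0},{"offset":[0,0,0],"yaw":0},{"offset":[0,0,0],"yaw":0},{"offset":[0,0,0],"yaw":0}])

```text
time: 10.05
tool_pos: [0.335, 0.0247, 0.3699]
tcp_rot: [-0.0, 0.696, 0.718, -0.0]
contact_force: [0.1, 0.3, 0.7]
opening: 0.0497
grasp_force: 0.0
```

```bash
cat >> h.py <<'E'
def bar(n,tag=None):
    u0,v0={"top":(230,190),"scene":(250,150)}[n]
    p,d=snapshot(n);W=cloud(n,d)
    if tag: cv2.imwrite(f"pics/{tag}.png",cv2.resize(p[v0:v0+75,u0:u0+75],(600,600),interpolation=cv2.INTER_CUBIC))
    roi=np.zeros(d.shape,bool);roi[v0:v0+85,u0:u0+75]=1
    m=roi&(np.abs(W[...,2]-.29)<.012)&(np.hypot(W[...,0]-.556,W[...,1]-.0245)<.06)
    print(n,m.sum(),cv2.minAreaRect((W[m][:,:2]*1000).astype(np.float32)))
    return W,p
E
python3 - <<'E'
from h import *
bar("scene");bar("top","t4")
E
```

```text
scene 295 ((558.6466064453125, 24.953821182250977), (21.04800796508789, 86.6983871459961), 17.393278121948242)
top 294 ((554.7018432617188, 23.26732063293457), (18.813251495361328, 82.9045181274414), 18.446874618530273)
```

View pics/t4.png

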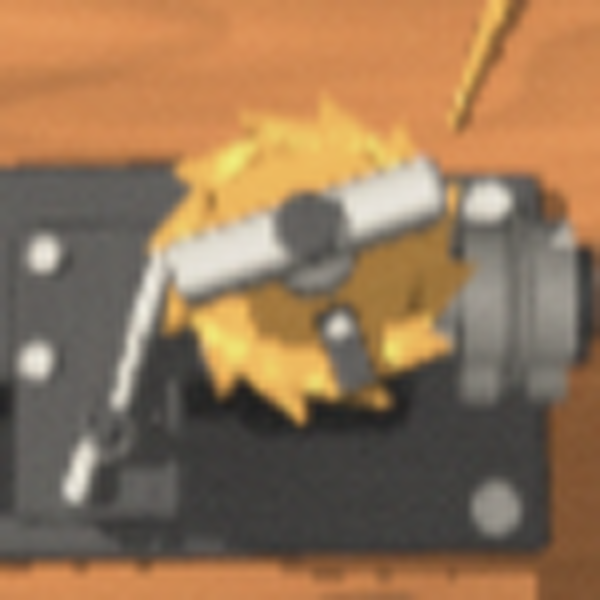

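The top view shows the bar from (170,270) to (440,180), the dog at (345,355), and the pawl from the nose at (160,250) to (75,495). The wheel is at rest about 141° from the start, not 150°, so I'll compare tooth phase and pawl against the first pictures.

```bash
python3 - <<'E'
from h import *
W2,p2=bar("top");W4,p4=bar("scene")
np.save("pics/top4.npy",W2);cv2.imwrite("pics/top4.png",p2);cv2.imwrite("pics/scene4.png",p4)
def ph(n,p,c):
    # brass tooth mask resampled on plane z=.242, fundamental of 12/rev on annulus 42..50mm
    hsv=cv2.cvtColor(p,cv2.COLOR_BGR2HSV);br=cv2.inRange(hsv,(17,130,90),(32,255,255)).astype(np.float32)
    th=np.radians(np.arange(0,360,1));v=[]
    for r in np.arange(.042,.050,.001):
        q=np.array([pix(n,[c[0]+r*np.cos(t),c[1]+r*np.sin(t),.242]) for t in th]).astype(np.float32)
        v.append(cv2.remap(br,q[:,0].reshape(1,-1),q[:,1].reshape(1,-1),cv2.INTER_LINEAR)[0])
    f=np.mean(v,0)/255
    out=[]
    for a,b in((-180,0),(-150,-30),(-60,60),(120,240)):
        k=np.arange(a,b)%360;s=f[k]-f[k].mean();z=(s*np.exp(-12j*np.radians(np.arange(a,b)))).sum();out.append((round(float(np.degrees(-np.angle(z))/12)%30,1),round(abs(z),1)))
    return out
for n,c in(("top",(.5545,.0232)),("scene",(.5583,.0258))):
    for t in("0","4"):print(n,t,ph(n,cv2.imread(f"pics/{n}{t}.png"),c))
rows=[]
for t in("0","4"):
    a=cv2.imread(f"pics/top{t}.png")[205:250,235:295];b=cv2.imread(f"pics/scene{t}.png")[170:215,265:325]
    rows.append(np.hstack([cv2.resize(x,(400,300),interpolation=cv2.INTER_CUBIC) for x in(a,b)]))
cv2.imwrite("pics/cmp.png",np.vstack(rows))
E
```

```text
top 299 ((554.600341796875, 23.20194435119629), (18.68389129638672, 83.00495910644531), 17.83612823486328)
scene 291 ((557.8290405273438, 25.821468353271484), (20.24625015258789, 83.24995422363281), 18.615720748901367)
top 0 [(11.3, np.float64(25.0)), (11.5, np.float64(20.7)), (9.3, np.float64(9.9)), (10.8, np.float64(22.7))]Traceback (most recent call last):
  File "<stdin>", line 17, in <module>
  File "<stdin>", line 9, in ph
  File "h.py", line 13, in pix
    K,e,M=cam(n);c=K@(M.T@(np.array(p)-e));return c[:2]/c[2]
          ~~~^^^
  File "h.py", line 5, in cam
    c=calibration(n);q=np.array(c["rotation"]);return c["camera_matrix"],c["eye"],R.from_quat(q[[1,2,3,0]]).as_matrix()
ValueError: time passes only in moves, steps and waits
```

```bash
sed -i 's/^def cam(n):/from functools import lru_cache\n@lru_cache\ndef cam(n):/' h.py; python3 - <<'E'
from h import *
def ph(n,p,c):
    hsv=cv2.cvtColor(p,cv2.COLOR_BGR2HSV);br=cv2.inRange(hsv,(17,130,90),(32,255,255)).astype(np.float32)
    th=np.radians(np.arange(0,360,1));v=[]
    for r in np.arange(.042,.050,.001):
        q=np.array([pix(n,[c[0]+r*np.cos(t),c[1]+r*np.sin(t),.242]) for t in th]).astype(np.float32)
        v.append(cv2.remap(br,q[:,0].reshape(1,-1),q[:,1].reshape(1,-1),cv2.INTER_LINEAR)[0])
    f=np.mean(v,0)/255
    out=[]
    for a,b in((-180,0),(-150,-30),(-60,60),(120,240)):
        k=np.arange(a,b)%360;s=f[k]-f[k].mean();z=(s*np.exp(-12j*np.radians(np.arange(a,b)))).sum();out.append((round(float(np.degrees(-np.angle(z))/12)%30,1),round(float(abs(z)),1)))
    return out
for n,c in(("top",(.5545,.0232)),("scene",(.5583,.0258))):
    for t in("0","4"):print(n,t,ph(n,cv2.imread(f"pics/{n}{t}.png"),c))
rows=[]
for t in("0","4"):
    a=cv2.imread(f"pics/top{t}.png")[205:250,235:295];b=cv2.imread(f"pics/scene{t}.png")[170:215,265:325]
    rows.append(np.hstack([cv2.resize(x,(400,300),interpolation=cv2.INTER_CUBIC) for x in(a,b)]))
cv2.imwrite("pics/cmp.png",np.vstack(rows))
E
```

```text
top 0 [(11.3, 25.0), (11.5, 20.7), (9.3, 9.9), (10.8, 22.7)]
top 4 [(22.0, 25.1), (21.7, 17.7), (21.8, 17.6), (22.4, 20.4)]
scene 0 [(14.7, 4.2), (8.6, 5.8), (21.8, 10.0), (8.6, 12.9)]
scene 4 [(24.3, 10.5), (23.0, 11.8), (27.9, 5.3), (21.5, 6.0)]
```

View pics/cmp.png

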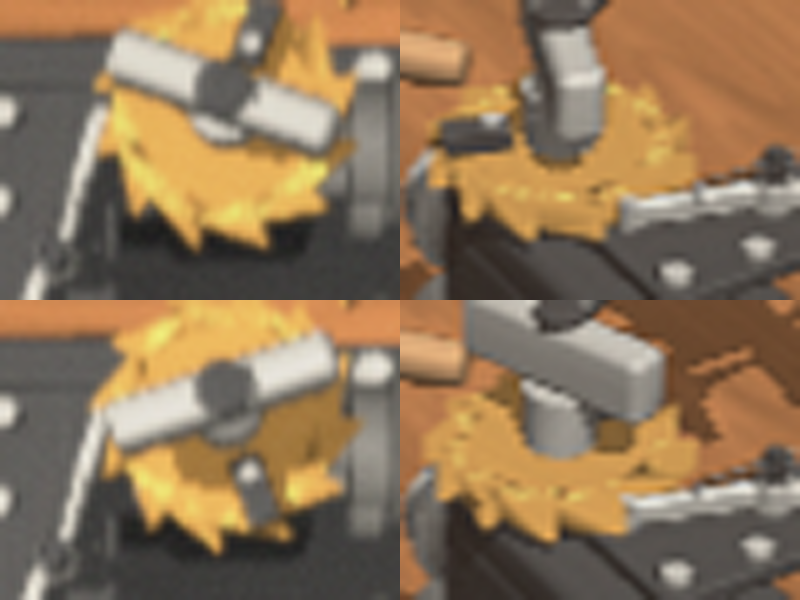

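The top row is the start and the bottom row is now. Now a tooth's steep side sits right against the nose at (625,510), and the pawl is home. The dog is at −161.6° and the nose at about 88–90°. Four more teeth put the dog at 78°, which is 11.6° or 9 mm from the nose, as the text requires. I'll take a fresh grip at yaw 18.4°.

Call:
arm_command(motion=[{"offset":[0.0275,0,0],"yaw":0.036},{"offset":[0.0275,0,0],"yaw":0.036},{"offset":[0.0275,0,0],"yaw":0.036},{"offset":[0.0275,0,0],"yaw":0.036},{"offset":[0.0275,0,0],"yaw":0.036},{"offset":[0.0275,0,0],"yaw":0.036},{"offset":[0.0275,0,0],"yaw":0.036},{"offset":[0.0275,-0.0012,0],"yaw":0.036},{"offset":[0,0,0],"yaw":0},{"offset":[0,0,0],"yaw":0},{"offset":[0,0,0],"yaw":0}])

```text
time: 11.17
tool_pos: [0.5538, 0.0237, 0.3698]
tcp_rot: [-0.001, 0.586, 0.81, -0.0]
contact_force: [-0.2, 0.1, 0.4]
opening: 0.0504
grasp_force: 0.0
```

Call:
arm_command(motion=[{"offset":[0.001,0,-0.02],"yaw":0},{"offset":[0,0,-0.02],"yaw":0},{"offset":[0,0,-0.02],"yaw":0},{"offset":[0,0,-0.015],"yaw":0},{"offset":[0,0,-0.015],"yaw":0},{"offset":[0,0,-0.009],"yaw":0},{"offset":[0,0,0],"yaw":0},{"offset":[0,0,0],"yaw":0}])

```text
time: 11.83
tool_pos: [0.5548, 0.0237, 0.2719]
tcp_rot: [0.0, 0.586, 0.81, 0.0]
contact_force: [-0.8, 0.2, 1.0]
opening: 0.0502
grasp_force: 0.0
```

Call:
arm_command(motion=[{"offset":[0,0,0],"yaw":0},{"offset":[0,0,0],"yaw":0},{"offset":[0,0,0],"yaw":0},{"offset":[0,0,0],"yaw":0},{"offset":[0,0,0],"yaw":0},{"offset":[0,0,0],"yaw":0},{"offset":[0,0,0],"yaw":0}], fingers=0.0, squeeze=30)

```text
time: 12.42
tool_pos: [0.5547, 0.0233, 0.2715]
tcp_rot: [-0.0, 0.586, 0.81, -0.001]
contact_force: [-3.9, -0.7, 4.4]
opening: 0.0176
grasp_force: 30.0
```

Call:
arm_command(motion=[{"offset":[-0.0003,0,0],"yaw":-0.06},{"offset":[0,0,0],"yaw":-0.1},{"offset":[0,0,0],"yaw":-0.1},{"offset":[0,0,0],"yaw":-0.1},{"offset":[0,0,0],"yaw":-0.1},{"offset":[0,0,0],"yaw":-0.1},{"offset":[0,0,0],"yaw":-0.1},{"offset":[0,0,0],"yaw":-0.1},{"offset":[0,0,0],"yaw":-0.1},{"offset":[0,0,0],"yaw":-0.1},{"offset":[0,0,0],"yaw":-0.1},{"offset":[0,0,0],"yaw":-0.1},{"offset":[0,0,0],"yaw":-0.1},{"offset":[0,0,0],"yaw":-0.1},{"offset":[0,0,0],"yaw":-0.1},{"offset":[0,0,0],"yaw":-0.1},{"offset":[0,0,0],"yaw":-0.1},{"offset":[0,0,0],"yaw":-0.1},{"offset":[0,0,0],"yaw":-0.1},{"offset":[0,0,0],"yaw":-0.1}])

```text
time: 14.08
tool_pos: [0.5536, 0.0241, 0.2715]
tcp_rot: [-0.0, 0.999, -0.037, -0.001]
contact_force: [-6.1, -0.6, 4.6]
opening: 0.0178
grasp_force: 30.0
```

Call:
arm_command(motion=[{"offset":[0,0,0],"yaw":-0.1},{"offset":[0,0,0],"yaw":-0.1},{"offset":[0,0,0],"yaw":-0.08},{"offset":[0,0,0],"yaw":0},{"offset":[0,0,0],"yaw":0}])

```text
time: 14.5
tool_pos: [0.5537, 0.0243, 0.2715]
tcp_rot: [-0.0, 0.985, -0.174, -0.001]
contact_force: [-6.3, 1.0, 4.9]
opening: 0.0178
grasp_force: 30.0
```

Call:
arm_command(motion=[{"offset":[0,0,0],"yaw":0},{"offset":[0,0,0],"yaw":0},{"offset":[0,0,0],"yaw":0},{"offset":[0,0,0.02],"yaw":0},{"offset":[0,0,0.03],"yaw":0},{"offset":[0,0,0.03],"yaw":0},{"offset":[0,0,0.02],"yaw":0},{"offset":[-0.04,0,0],"yaw":0},{"offset":[-0.04,0,0],"yaw":0},{"offset":[-0.04,0,0],"yaw":0},{"offset":[-0.04,0,0],"yaw":0},{"offset":[-0.03,0,0],"yaw":0},{"offset":[-0.03,0,0],"yaw":0},{"offset":[0,0,0],"yaw":0},{"offset":[0,0,0],"yaw":0},{"offset":[0,0,0],"yaw":0},{"offset":[0,0,0],"yaw":0}], fingers=0.05)

```text
time: 15.92
tool_pos: [0.3361, 0.0234, 0.3711]
tcp_rot: [-0.0, 0.985, -0.174, 0.0]
contact_force: [-0.1, -0.4, -1.0]
opening: 0.0502
grasp_force: 0.0
```

```bash
python3 - <<'E'
from h import *
_,a=bar("top");_,b=bar("scene")
cv2.imwrite("pics/top5.png",a);cv2.imwrite("pics/scene5.png",b)
rows=[]
for x,y in((cv2.imread("pics/top4.png"),cv2.imread("pics/scene4.png")),(a,b)):
    rows.append(np.hstack([cv2.resize(z,(400,300),interpolation=cv2.INTER_CUBIC) for z in(x[205:250,235:295],y[170:215,265:325])]))
cv2.imwrite("pics/cmp5.png",np.vstack(rows))
E
```

```text
top 279 ((554.702392578125, 23.36156463623047), (18.72966766357422, 83.61750030517578), 78.18560028076172)
scene 319 ((558.9055786132812, 25.692441940307617), (21.98078727722168, 82.5657730102539), 79.1507339477539)
```

View pics/cmp5.png

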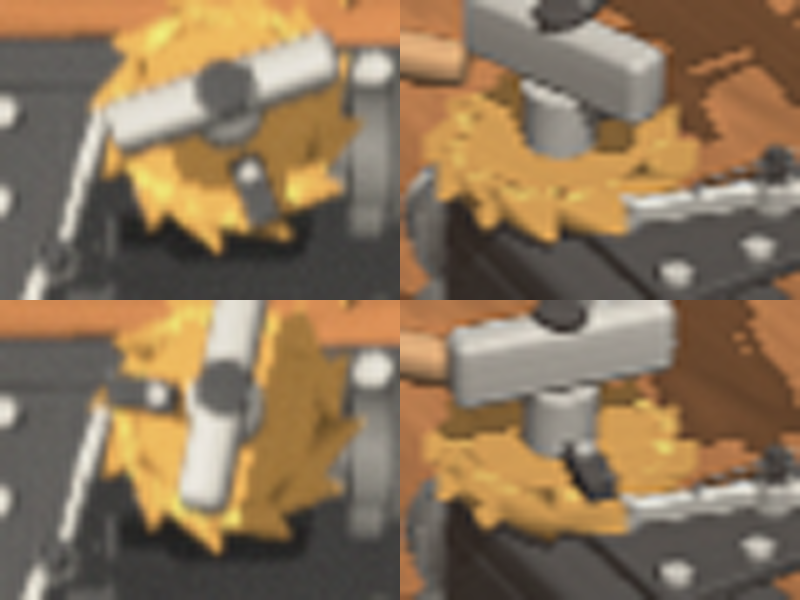

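In the bottom row the dog's outer end is at (105,388), right beside the pawl nose at (98,410). That is about 8–9 mm, with the nose behind the dog's tooth and the pawl home. The bar is exactly 120° on from the previous catch, and the arm is clear.

```bash
python3 -c "
from station import *
print(sign_off())"
```

```text
the job is handed in; nothing more can be done
None
```

The job is handed in: the wheel was wound in two grips, with a hands-off rest on the pawl between them, and the last pictures show it resting on the tooth with the dog, with the pawl in behind it and the arm clear. The first turn read about 140°, not the expected 150°, and I could not explain that, so I chose the final tooth from the dog-to-nose distance (about 8–9 mm).

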